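Tag out the shaker, find its loose hold-down bolt and hold its cover open

TASK

Take the red service tag off its stand, hook it onto the shaker's rail at the blue band, slide it along, without lifting it off the rail, until it is centred on the yellow band, and let go of it. Then tap down on the three bolt heads until you find the loose one, which sinks about 6 mm and stays down, and lift that bolt's green cover by its orange handle to roughly 45 degrees or more; finish while still holding it open with the fingers, do not put it down. Open no cover whose bolt has not sunk, and leave everything else on the bench where it is.

Things in the scene. Friction and masses are not known exactly. Their poses are not given: they have to be found in the camera images.
- shaker: Grey bench shaker with a white front apron, fixed to the bench. Origin: centre of the apron's underside; +x to the shaker's back, +y to its left. In its frame (mm): apron x -45 to 45, y -170 to 170, top z 60; grey body and dark platform behind, x 45 to 300, top z 85. Level steel rail, 12 thick, along y at x 100, its axis at z 175, between posts at y -163 and 163.
- blue_band (a point): Centre, on the rail's axis, of the blue band (40 mm long) on the rail, at x 100, y 105, z 175 mm in the shaker's frame: there the tag is hooked on.
- mark: Yellow band, 40 mm long, on the rail: where the tag must end. Origin at the band's centre on the rail's axis, 105 to 205 mm along the rail (-y of the shaker) from the blue band.
- tag: Red rigid tag, about 90 g, a downward channel 16 mm wide that hooks over the rail. Origin: underside of the channel's bridge, at its middle (rests on the rail's top, z 181 mm). Front leg: panel x -14 to -8, y +-25, z -75 to 0, label on -x side; rear leg x 8 to 20, y +-15, z -25 to 0. Grip tab on top: x +-6, y +-15, z 6 to 48 (mm). On the rail its x goes along the shaker's x. Starts over its stand.
- tag_stand: Fixed grey stand: foot 120 x 90 x 12 mm with an upright aluminium board 12 mm thick (x), 60 mm wide (y), top 100 mm above the bench, over which the tag hangs. Origin: centre of the foot's underside.
- bolt_1 (a joint): Travel of the left-hand (+y of the shaker) hold-down bolt, m: 0 standing proud, grows as it is pushed down. A sound bolt cannot sink (under 1 mm); the loose one slides straight down 6 mm under about 3 N, feels solid there, and stays down by friction. All look alike and start at 0; any of the three may be the loose one.
- bolt_1_top (a point): Centre of the top of that bolt's steel head (18 mm across), at x -5, y 100, z 80 mm in the shaker's frame while standing proud. The head passes through a window in its cover and stands 14 mm above the cover's top (z 66 mm).
- cover_1 (a joint): Hinge angle of the left-hand (+y of the shaker) green cover around bolt 1, rad: 0 shut (lying on the apron), up to 1.2 open. It swings freely about a level hinge along the shaker's y at its rear edge (shaker frame x 35, y 100, z 63 mm), its handle end rising, and falls shut by itself when let go.
- cover_1_handle (a point): Centre of the orange round handle of cover 1: a disc 18 mm across, 14 mm wide along the shaker's y (pinch it across y, from above), at the end of a tongue 10 mm wide, 120 mm from the hinge, overhanging the bench 40 mm in front of the apron, z 63 mm when shut. Cover is 62 mm wide, 6 mm thick, 120 g.
- bolt_2 (a joint): Travel of the middle hold-down bolt, m: 0 standing proud, grows as it is pushed down. A sound bolt cannot sink (under 1 mm); the loose one slides straight down 6 mm under about 3 N, feels solid there, and stays down by friction. All look alike and start at 0; any of the three may be the loose one.
- bolt_2_top (a point): Centre of the top of that bolt's steel head (18 mm across), at x -5, y 0, z 80 mm in the shaker's frame while standing proud. The head passes through a window in its cover and stands 14 mm above the cover's top (z 66 mm).
- cover_2 (a joint): Hinge angle of the middle green cover around bolt 2, rad: 0 shut (lying on the apron), up to 1.2 open. It swings freely about a level hinge along the shaker's y at its rear edge (shaker frame x 35, y 0, z 63 mm), its handle end rising, and falls shut by itself when let go.
- cover_2_handle (a point): Centre of the orange round handle of cover 2: a disc 18 mm across, 14 mm wide along the shaker's y (pinch it across y, from above), at the end of a tongue 10 mm wide, 120 mm from the hinge, overhanging the bench 40 mm in front of the apron, z 63 mm when shut. Cover is 62 mm wide, 6 mm thick, 120 g.
- bolt_3 (a joint): Travel of the right-hand (-y of the shaker) hold-down bolt, m: 0 standing proud, grows as it is pushed down. A sound bolt cannot sink (under 1 mm); the loose one slides straight down 6 mm under about 3 N, feels solid there, and stays down by friction. All look alike and start at 0; any of the three may be the loose one.
- bolt_3_top (a point): Centre of the top of that bolt's steel head (18 mm across), at x -5, y -100, z 80 mm in the shaker's frame while standing proud. The head passes through a window in its cover and stands 14 mm above the cover's top (z 66 mm).
- cover_3 (a joint): Hinge angle of the right-hand (-y of the shaker) green cover around bolt 3, rad: 0 shut (lying on the apron), up to 1.2 open. It swings freely about a level hinge along the shaker's y at its rear edge (shaker frame x 35, y -100, z 63 mm), its handle end rising, and falls shut by itself when let go.
- cover_3_handle (a point): Centre of the orange round handle of cover 3: a disc 18 mm across, 14 mm wide along the shaker's y (pinch it across y, from above), at the end of a tongue 10 mm wide, 120 mm from the hinge, overhanging the bench 40 mm in front of the apron, z 63 mm when shut. Cover is 62 mm wide, 6 mm thick, 120 g.
- flask: Bystander: green glass conical flask, 72 mm wide, 120 mm high, right of the shaker. Origin: centre of its underside.
- vial_red: Bystander: red vial with a blue cap, 28 mm wide, 57 mm high, near the shaker's front corner. Origin: centre of its underside.
- vial_green: Bystander: green vial with a blue cap, 28 mm wide, 57 mm high, near the shaker's front corner. Origin: centre of its underside.
- wrench: Bystander: wrench 160 mm long lying on the bench. Origin: about its middle.
- microplate: Bystander: white well plate 85 x 127 x 14 mm on the shaker's platform. Origin: centre of its underside.
- beaker: Bystander: glass beaker 60 mm wide, 80 mm high, on the shaker's platform. Origin: centre of its underside.
Mind the look-alikes: they are no part of the job. Leave any black or grey look-alike of the tag alone.

How it is judged:
On the way, in this order (a step that is already met when the one before it is completed fails the run):
1. the tag is hooked on the rail at the blue band (x of tag in the frame of shaker between 0.092 and 0.108 m and z of tag in the frame of shaker between 0.177 and 0.185 m and angle between tag's own z axis and vertical below 0.25 rad and y of tag in the frame of shaker between 0.075 and 0.135 m), for 0.1 s.
2. the tag hangs on the rail centred on the yellow band, let go (x of tag in the frame of shaker between 0.092 and 0.108 m and z of tag in the frame of shaker between 0.177 and 0.185 m and angle between tag's own z axis and vertical below 0.25 rad and horizontal distance between tag and mark below 0.014 m and contact force between the fingers and tag below 0.05 N), for 0.2 s.
3. the loose bolt has been tapped down (value of joint any of bolt_1, bolt_2, bolt_3 above 0.0035 m), for 0.1 s.
At the end, for the whole second after the job is handed in: The tag hangs on the rail within 14 mm of the yellow band's centre, at rest and not touched by the fingers; the loose bolt is down (more than 3.5 mm); its cover is open more than 0.6 rad (34 degrees), still, and carried by the fingers, which touch it; the other two covers are shut (under 0.15 rad) (all of step 2 and linear speed of tag below 0.03 m/s and ((value of joint bolt_1 above 0.0035 m and value of joint cover_1 above 0.6 rad and contact force between the fingers and cover_1 above 0.15 N and velocity of joint cover_1 between -0.15 and 0.15 rad/s and value of joint each of cover_2, cover_3 below 0.15 rad) or (value of joint bolt_2 above 0.0035 m and value of joint cover_2 above 0.6 rad and contact force between the fingers and cover_2 above 0.15 N and velocity of joint cover_2 between -0.15 and 0.15 rad/s and value of joint each of cover_1, cover_3 below 0.15 rad) or (value of joint bolt_3 above 0.0035 m and value of joint cover_3 above 0.6 rad and contact force between the fingers and cover_3 above 0.15 N and velocity of joint cover_3 between -0.15 and 0.15 rad/s and value of joint each of cover_1, cover_2 below 0.15 rad))); the arm keeps its last pose, push and grip.
It fails at once if the tag is lifted off, or lowered onto, the rail away from the blue band (x of tag in the frame of shaker between 0.08 and 0.12 m and y of tag in the frame of shaker between -0.15 and 0.06 m and z of tag in the frame of shaker between 0.193 and 0.235 m).
It fails at once if a cover is opened whose bolt has not sunk ((value of joint cover_1 above 0.3 rad and value of joint bolt_1 below 0.003 m) or (value of joint cover_2 above 0.3 rad and value of joint bolt_2 below 0.003 m) or (value of joint cover_3 above 0.3 rad and value of joint bolt_3 below 0.003 m)).
It fails at once if a bystander is moved or knocked over (distance of any of flask, vial_red, vial_green, wrench, microplate, beaker from where it was at the start of the episode above 0.03 m or angle between any of flask, vial_red, vial_green, microplate, beaker's own z axis and vertical above 0.5 rad).
It also fails if it takes over 64 s, if anything falls off the work surface, if the arm or the gripper's body presses on something with over 40 N, if the wrist force passes 120 N, or if a joint passes its speed limit or range.

ROBOT

A 7-joint arm with a two-finger parallel gripper is mounted at the origin on the work surface. World frame = base frame: x ahead of the robot, y to its left, z up, the work surface at z = 0. Lengths are in m, angles in rad, forces in N, time in s.
With the tool pointing down it reaches from about 0.425 to 0.925 m from the base axis. Payload 6.8 kg.
Tool frame: the origin (TCP) lies on the centre line of the jaws, within the pads' length; the fingertips stand 19 mm ahead of it and the grasp point (between the pads) is the TCP; z points along the fingers, y is the direction in which the jaws open and shut (so a half turn about z gives the same grasp; the last joint's range is limited). The gripper opens to 88 mm and grips with 3 to 60 N. Pads are 20 mm wide; open, the fingers measure 115 mm over their backs; the gripper's body (75 mm by 178 mm) begins 61 mm behind the grasp point.
Start: joints at [-1.42, 0.477, 0.022, 1.555, -0.011, 1.109, -0.083], TCP at [0.173, 0.653, 0.221] pointing down, gripper open.
Joint ranges: [-2.96, 2.96], [-0.34, 2.1], [-1.41, 1.46], [0.24, 2.44], [-1.37, 4.51], [0.17, 1.92], [-2.96, 2.96]. Speed limits (rad/s): [2.39, 2.39, 3.14, 3.14, 3.14, 3.14, 3.14].

INTERFACE

Orientations are given as a rotation vector (axis times angle).
In Python, from plant import robot gives the robot as it stands. Calls block until the motion is done:
- robot.move_pose(position, orientation): joint-space move of the TCP to a pose.
- robot.move_l(position, orientation=None, feed=0.15, guard=None): straight line of the TCP; orientation=None keeps the orientation; feed is the mean speed in m/s. With guard (N) it stops when the force on the tool has changed by that much, and returns True; else False.
- robot.movej(angles): joint-space move.
- robot.grip(opening, newtons=None): finger opening in m; newtons is the grip in N (None keeps the last); returns when the fingers have stopped.
- robot.wait(seconds).
- robot.solve_ik(position, orientation): joint angles nearest the present ones, or None.
- robot.grab_frame(name): name is "scene" or "top"; returns (picture, depth): 420x560x3 uint8, red, green, blue; 420x560 float32, m along the optical axis (not along the pixel's ray), 0 where there is no reading.
- robot.calibration(name): a dict with "fx", "fy", "cx", "cy" (pixels), "distortion" ([k1, k2, p1, p2, k3] as OpenCV has them; the pictures are not rectified), "R" (3x3) and "t" (3): a world point X has camera coordinates R X + t. Camera axes: x right, y down, z forward; pixel columns grow to the right and rows downward; lengths in m; the calibration is good to about 2 mm. A picture is of the moment at which its call begins. calibration takes no time and is no camera call.
A pose or a line that the arm cannot do raises robot.IKError and nothing moves.
- robot.finish_job(): hands the job in, once; it reports no verdict.
Readings, each from a call of its own:
- robot.current_clock(): time.
- robot.current_joint_positions(): joint angles.
- robot.current_qd(): joint speeds.
- robot.current_tau(): joint torques, N m.
- robot.current_eef_pos(): TCP position.
- robot.current_eef_rot(): TCP orientation.
- robot.current_wrist_force(): force on the tool from outside, world axes, zero at the start.
- robot.current_ft_torque(): the same for the moment, N m.
- robot.current_opening(): finger opening in m.
Only numpy, scipy, OpenCV 4.12 (cv2) and the standard library are available. Lean on these libraries where they do the work, as an engineer would, in place of code of your own. Each camera call takes 0.05 s, during which the arm holds its last target.

## Working session

There is one attempt and no reset: what is moved stays moved. The work goes in short steps, each a Python script; the robot and the scene stay as the last script left them, time stands still between calls to the robot, and variables do not carry over. Pictures are saved under pics/ and viewed, and the job is handed in when it is done.

```bash
ls; mkdir -p pics; cat > h.py <<'E'
import numpy as np, cv2
from plant import robot
def grab(n,tag):
    im,d=robot.grab_frame(n); cv2.imwrite(f'pics/{tag}_{n}.png',im[:,:,::-1]); np.savez(f'pics/{tag}_{n}.npz',im=im,d=d); return im,d
def load(n,tag):
    z=np.load(f'pics/{tag}_{n}.npz'); return z['im'],z['d']
def cal(n):
    c=robot.calibration(n); K=np.array([[c['fx'],0,c['cx']],[0,c['fy'],c['cy']],[0,0,1.]]); return K,np.array(c['distortion'],float),np.array(c['R']),np.array(c['t'])
def ray(n,uv):
    K,D,R,t=cal(n); p=cv2.undistortPoints(np.array(uv,float).reshape(-1,1,2),K,D).reshape(-1,2)
    d=np.c_[p,np.ones(len(p))]; return -R.T@t, d@R   # depth-scaled rays
def onz(n,uv,z):
    o,d=ray(n,uv); return o+d*((z-o[2])/d[:,2])[:,None]
def withd(n,uv,dep):
    o,d=ray(n,uv); return o+d*np.array(dep).reshape(-1,1)
def proj(n,X):
    K,D,R,t=cal(n); return cv2.projectPoints(np.array(X,float).reshape(-1,1,3),cv2.Rodrigues(R)[0],t,K,D)[0].reshape(-1,2)
E
python3 - <<'E'
from h import *
for n in('scene','top'):
    grab(n,'a'); K,D,R,t=cal(n); print(n,K[0,0],K[0,2],D,-R.T@t,R[2])
print(robot.current_clock(),robot.current_eef_rot(),robot.current_opening())
E
```

```text
pics
scene 442.1364770734998 271.41912271010176 [-0.07296619  0.          0.          0.          0.        ] [ 0.95180263 -0.58629769  0.9250351 ] [-0.32158422  0.62221504 -0.71374508]
top 402.73248526548144 281.6218162754344 [-0.11210598  0.          0.          0.          0.        ] [0.3631131  0.06901722 1.30219365] [ 0.18483655 -0.010157   -0.98271679]
0.1 [-4.05428662e-01 -3.11524894e+00  2.53939587e-03] 0.08799287106232526
```

View pics/a_scene.png

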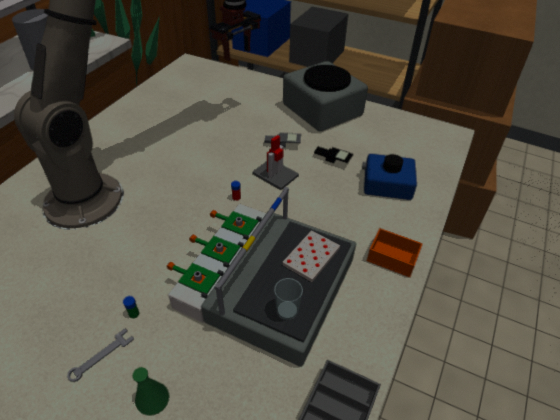

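View pics/a_top.png

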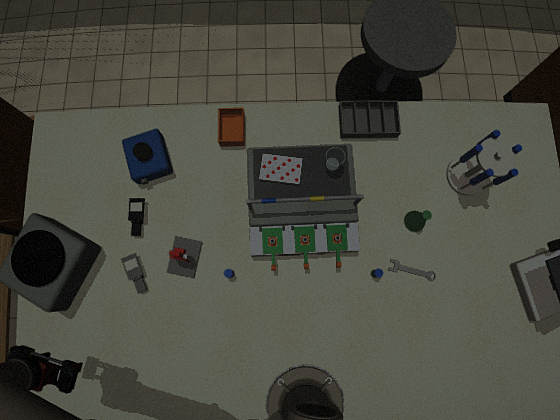

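The scene picture has the shaker at about (270,270), the blue band at (278,203), the yellow band at (250,243) and the red tag on its stand at (276,150). In the top picture the stand is at (185,257) and the shaker at (303,205). The black and grey look-alikes, top (136,212) and (134,270), lie flat and aren't red. I'll enlarge the tag and shaker.

```bash
python3 - <<'E'
from h import *
im,d=load('scene','a'); a=cv2.resize(im[110:200,220:340],(640,480),interpolation=cv2.INTER_CUBIC)
cv2.imwrite('pics/b1.png',cv2.convertScaleAbs(a,alpha=1.5)[:,:,::-1])
im2,d2=load('top','a'); a=cv2.resize(im2[140:290,150:370],(792,540),interpolation=cv2.INTER_CUBIC)
cv2.imwrite('pics/b2.png',cv2.convertScaleAbs(a,alpha=1.5)[:,:,::-1])
def comps(n,im,name,lo,hi,z=None):
    hsv=cv2.cvtColor(im,cv2.COLOR_RGB2HSV); m=cv2.inRange(hsv,lo,hi)
    k,l,s,c=cv2.connectedComponentsWithStats(m)
    for i in range(1,k):
        if s[i,4]>=12: print(n,name,c[i].round(1),s[i].tolist(), onz(n,c[i],z)[0].round(4) if z else '')
for n,i in(('scene',im),('top',im2)):
    comps(n,i,'orange',(6,150,90),(16,255,255),.063)
    comps(n,i,'yellow',(22,150,90),(34,255,255),.175)
    comps(n,i,'blue',(104,150,70),(125,255,255),.175)
    comps(n,i,'red',(0,170,60),(4,255,255),.148)
    comps(n,i,'red2',(174,170,60),(180,255,255),.148)
E
```

```text
scene orange [450.7   3.4] [443, 0, 17, 10, 78] [0.6869 2.0319 0.063 ]
scene orange [468.7   1.4] [461, 0, 15, 6, 41] [0.7694 2.1226 0.063 ]
scene orange [515.6  20.2] [496, 2, 39, 38, 582] [1.0319 1.9853 0.063 ]
scene orange [478.3   9.4] [469, 6, 22, 7, 56] [0.8354 2.0266 0.063 ]
scene orange [448.2  17.9] [436, 10, 31, 16, 191] [0.7152 1.8139 0.063 ]
scene orange [466.5  16.5] [465, 15, 5, 4, 13] [0.7956 1.8871 0.063 ]
scene orange [522.8  18.7] [519, 16, 9, 6, 28] [1.0648 2.03   0.063 ]
scene orange [507.2 116.2] [504, 112, 7, 11, 39] [1.0896 0.9954 0.063 ]
scene orange [484.  117.3] [478, 116, 13, 4, 13] [1.014  0.9438 0.063 ]
scene orange [491.  186.1] [487, 182, 9, 8, 38] [1.0894 0.5684 0.063 ]
scene orange [213.5 211.9] [211, 210, 6, 5, 17] [0.4218 0.094  0.063 ]
scene orange [394.  249.9] [370, 229, 52, 37, 549] [0.9003 0.1933 0.063 ]
scene orange [192.8 236.5] [190, 235, 6, 4, 17] [ 0.423 -0.007  0.063]
scene orange [222.7 250.4] [220, 247, 6, 7, 16] [ 0.5165 -0.0104  0.063 ]
scene orange [170.3 264. ] [167, 262, 7, 5, 23] [ 0.4255 -0.1077  0.063 ]
scene orange [200.8 279. 
[... 966 characters left out ...]
63 ]
top yellow [316.6 197.7] [310, 196, 14, 4, 36] [ 0.6129 -0.0439  0.175 ]
top blue [496.2 133. ] [494, 131, 6, 5, 21] [ 0.8062 -0.6121  0.175 ]
top blue [478.3 147.4] [476, 145, 6, 6, 23] [ 0.7592 -0.546   0.175 ]
top blue [517.2 147.2] [516, 145, 4, 6, 13] [ 0.7598 -0.6754  0.175 ]
top blue [489.4 172.2] [487, 169, 6, 7, 26] [ 0.6804 -0.5713  0.175 ]
top blue [513.8 172.2] [512, 169, 6, 6, 14] [ 0.6797 -0.6514  0.175 ]
top blue [267.7 199.7] [262, 199, 13, 3, 26] [0.6103 0.0965 0.175 ]
top blue [228.  272.7] [224, 269, 8, 8, 50] [0.4054 0.2107 0.175 ]
top blue [378.4 272.7] [375, 269, 8, 8, 49] [ 0.3943 -0.2092  0.175 ]
top red [176.  252.2] [170, 248, 14, 11, 85] [0.4679 0.3644 0.148 ]
```

View pics/b1.png

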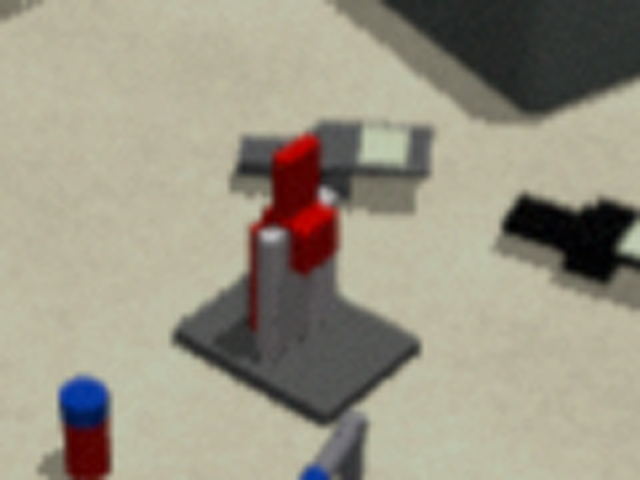

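View pics/b2.png

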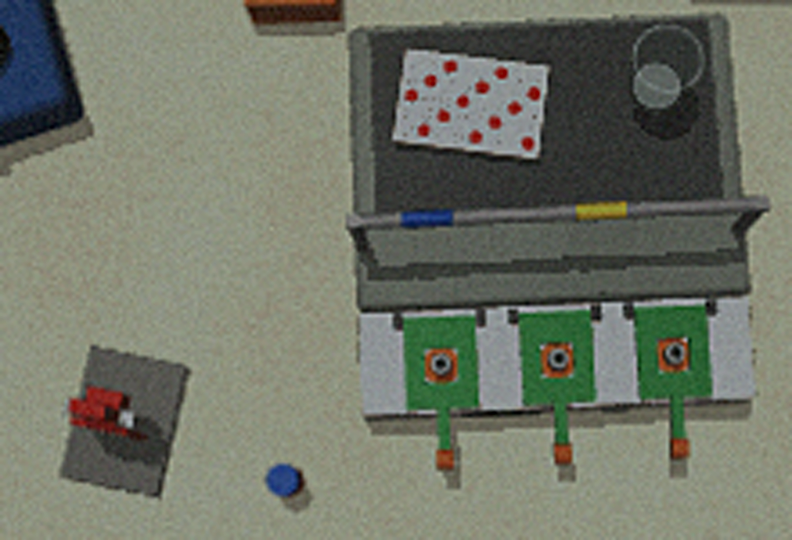

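The red tag is at scene (276,145). It hangs over its board, with the rear leg facing +x. Both look-alikes, grey at (285,140) and black at (335,155), lie flat on the bench, so the upright red one is the target. Next I'll measure it with depth and refined masks.

```bash
python3 - <<'E'
from h import *
def mask(im,lo,hi): return cv2.inRange(cv2.cvtColor(im,cv2.COLOR_RGB2HSV),lo,hi)
for n in('scene','top'):
    im,d=load(n,'a')
    vv,uu=np.mgrid[0:420,0:560]
    P=withd(n,np.c_[uu.ravel(),vv.ravel()],d.ravel()).reshape(420,560,3); ok=d>0
    # red tag
    hsv=cv2.cvtColor(im,cv2.COLOR_RGB2HSV)
    red=((hsv[...,0]<6)|(hsv[...,0]>172))&(hsv[...,1]>150)&(hsv[...,2]>40)&ok&(np.abs(P[...,0]-.47)<.08)&(np.abs(P[...,1]-.36)<.08)
    Q=P[red]; print(n,'red',len(Q),'z range',Q[:,2].min(),Q[:,2].max())
    for lo,hi in((.142,.155),(.112,.142),(.1,.111),(.075,.1),(.03,.075)):
        q=Q[(Q[:,2]>lo)&(Q[:,2]<hi)]
        if len(q): print(lo,len(q),'mean',q.mean(0).round(4),'min',q.min(0).round(3),'max',q.max(0).round(3))
    # rail
    r=ok&(P[...,2]>.168)&(P[...,2]<.19)&(P[...,0]>.5)&(P[...,0]<.7)&(abs(P[...,1])<.13)
    Q=P[r]; 
    if len(Q)>20:
        p=np.polyfit(Q[:,1],Q[:,0],1); res=Q[:,0]-np.polyval(p,Q[:,1]); print('rail',len(Q),p,'sd',res.std(),'z',np.percentile(Q[:,2],[5,50,95]))
    for nm,m in(('yel',mask(im,(22,120,70),(36,255,255))),('blu',mask(im,(104,120,50),(128,255,255)))):
        mm=(m>0)&r; print(nm,mm.sum(),P[mm].mean(0).round(4),P[mm].min(0).round(3),P[mm].max(0).round(3))
    o=(mask(im,(4,120,60),(18,255,255))>0)&ok&(P[...,0]>.38)&(P[...,0]<.46)&(P[...,1]<.2)&(P[...,1]>-.2)
    k,l,s,c=cv2.connectedComponentsWithStats(o.astype(np.uint8))
    for i in range(1,k):
        if s[i,4]>8: print('handle',c[i].round(1),s[i,4],P[l==i].mean(0).round(4), onz(n,c[i],.068)[0].round(4))
E
```

```text
scene red 229 z range 0.02370805250197272 0.15180471377784
0.142 36 mean [0.4678 0.3709 0.1479] min [0.46  0.355 0.143] max [0.476 0.389 0.152]
0.112 73 mean [0.4688 0.3675 0.1277] min [0.458 0.354 0.112] max [0.477 0.388 0.142]
0.1 56 mean [0.4751 0.3659 0.1066] min [0.452 0.351 0.1  ] max [0.489 0.383 0.111]
0.075 52 mean [0.4787 0.3634 0.09  ] min [0.448 0.351 0.077] max [0.489 0.382 0.1  ]
0.03 10 mean [0.4502 0.3523 0.0496] min [0.448 0.35  0.03 ] max [0.451 0.357 0.064]
rail 512 [-0.02024942  0.61338207] sd 0.0034077539596490875 z [0.17509513 0.18046337 0.18334398]
yel 89 [ 0.6146 -0.0423  0.1806] [ 0.607 -0.062  0.174] [ 0.62  -0.023  0.185]
blu 60 [0.6116 0.0966 0.1811] [0.605 0.077 0.176] [0.616 0.118 0.186]
handle [212.8 212.8] 33 [0.4252 0.086  0.068 ] [0.4251 0.086  0.068 ]
handle [192.7 237.7] 35 [ 0.4286 -0.0143  0.0687] [ 0.4281 -0.0139  0.068 ]
handle [170.1 265.1] 40 [ 0.4294 -0.1128  0.067 ] [ 0.43   -0.1134  0.068 ]
top red 114 z range 0.005563403852332893 0.15362970668134945
0.142 31 mean [0.4651 0.3706 0.1473] min [0.457 0.358 0.144] max [0.472 0.385 0.154]
0.112 5 mean [0.4598 0.3706 0.1253] min [0.456 0.358 0.114] max [0.464 0.385 0.14 ]
0.1 66 mean [0.4702 0.3709 0.1047] min [0.451 0.354 0.1  ] max [0.484 0.391 0.111]
0.075 9 mean [0.4543 0.3722 0.0955] min [0.448 0.35  0.084] max [0.461 0.396 0.1  ]
rail 390 [-0.02079812  0.60977991] sd 0.003576712089028596 z [0.17443675 0.17882917 0.1828769 ]
yel 49 [ 0.6117 -0.0438  0.1794] [ 0.606 -0.062  0.174] [ 0.618 -0.024  0.185]
blu 47 [0.6086 0.0931 0.18  ] [0.603 0.075 0.175] [0.615 0.113 0.186]
handle [338.5 264.1] 19 [ 0.4271 -0.1133  0.0695] [ 0.4272 -0.1135  0.068 ]
handle [273. 267.] 25 [0.4236 0.0867 0.0697] [0.4236 0.0868 0.068 ]
handle [306.1 265.6] 21 [ 0.4252 -0.014   0.0705] [ 0.4253 -0.0142  0.068 ]
```

```bash
python3 - <<'E'
from h import *
for n in('scene','top'):
    im,d=load(n,'a'); vv,uu=np.mgrid[0:420,0:560]
    P=withd(n,np.c_[uu.ravel(),vv.ravel()],d.ravel()).reshape(420,560,3); ok=d>0
    near=ok&(np.abs(P[...,0]-.46)<.1)&(np.abs(P[...,1]-.36)<.1)
    f=near&(P[...,2]>.006)&(P[...,2]<.018)&(im.max(2)<110)
    r=cv2.minAreaRect((P[f][:,:2]*1000).astype(np.float32)); print(n,'foot',f.sum(),r)
    hsv=cv2.cvtColor(im,cv2.COLOR_RGB2HSV)
    red=((hsv[...,0]<6)|(hsv[...,0]>172))&(hsv[...,1]>150)&(hsv[...,2]>40)&near
    t=red&(P[...,2]>.135); Q=P[t]; print('tabtop',cv2.minAreaRect((Q[:,:2]*1000).astype(np.float32)))
    t=red&(P[...,2]>.078)&(P[...,2]<.1)&(P[...,0]>.47); Q=P[t]
    if len(Q)>8: print('rear face slope dx/dy',np.polyfit(Q[:,1],Q[:,0],1), len(Q))
    t=red&(P[...,2]>.114)&(P[...,2]<.15)&(P[...,1]>.355); Q=P[t]
    if len(Q)>8: print('tab face slope',np.polyfit(Q[:,1],Q[:,0],1),len(Q))
    t=near&~red&(P[...,2]>.05)&(P[...,2]<.105); Q=P[t]; print('board',len(Q),Q.min(0),Q.max(0))
def rv(yaw_y): # tool down, tool y axis at world angle yaw_y
    y=np.array([np.cos(yaw_y),np.sin(yaw_y),0]); z=np.array([0,0,-1.]); x=np.cross(y,z)
    return cv2.Rodrigues(np.c_[x,y,z])[0].ravel()
R=cv2.Rodrigues(np.array(robot.current_eef_rot()))[0]; print('start R\n',R.round(2))
for a in(-.2,-.2+np.pi): print('tag',robot.solve_ik([.466,.371,.13],rv(a)))
for a in(.02,.02+np.pi):
  print('rail',robot.solve_ik([.61,.095,.25],rv(a)),robot.solve_ik([.612,-.043,.21],rv(a)))
for a in(np.pi/2+.02,-np.pi/2+.02):
  for y in(.0864,-.0141,-.1132): print('hnd',y,robot.solve_ik([.4265,y,.063],rv(a)),robot.solve_ik([.47,y,.16],rv(a)))
E
```

```text
scene foot 567 ((465.8719482421875, 373.5921325683594), (94.50751495361328, 124.00843811035156), 78.59447479248047)
tabtop ((466.072021484375, 371.9609680175781), (33.50602340698242, 15.015792846679688), 77.89581298828125)
rear face slope dx/dy [0.37123054 0.34752161] 43
tab face slope [0.29349811 0.36031178] 96
board 148 [0.44898324 0.34158893 0.05004704] [0.48832761 0.40541805 0.10491793]
top foot 834 ((450.6039123535156, 346.25958251953125), (179.2911834716797, 165.76358032226562), 75.39967346191406)
tabtop ((465.0838928222656, 370.9142150878906), (27.323415756225586, 9.67752456665039), 74.96249389648438)
tab face slope [0.24984423 0.3716911 ] 33
board 62 [0.44621317 0.34299911 0.05040203] [0.47920434 0.40369892 0.10496251]
start R
 [[-0.97  0.26 -0.  ]
 [ 0.26  0.97 -0.  ]
 [-0.   -0.   -1.  ]]
tag [-1.08937297  0.47279444  0.4122476   1.85618034 -0.2427393   0.86190473
 -0.75827056]
tag [-0.61948403  0.45614412 -0.20482     1.82274053  0.11705192  0.87438832
  2.06244567]
rail [-0.73457025  0.40821187  0.64722926  1.7001023  -0.26868335  1.1236527
  0.01043658] [-0.59599837  0.4
[... 660 characters left out ...]
6346871  2.25742962 -0.37596338  0.58375826
  2.08836165] [-0.54472564  0.29864871  0.78327219  2.1024001  -0.28141584  0.84437604
  1.99641834]
hnd 0.0864 [-0.98685119  0.44233918  0.79283469  2.27960946 -0.55617701  0.61574576
 -1.32575409] [-1.01237763  0.30086534  0.84154277  2.11628863 -0.30013385  0.8441915
 -1.54174237]
hnd -0.0141 [-0.85606802  0.48665637  0.93057066  2.30209452 -0.67215069  0.64642191
 -0.97042054] [-0.92878297  0.33733448  1.00962426  2.13743837 -0.37997755  0.85640722
 -1.24048845]
hnd -0.1132 [-0.49311802  0.43796905  0.75171367  2.26491999 -0.52685506  0.61380815
 -0.89754433] [-0.60239663  0.31856392  0.86089426  2.10503048 -0.32141783  0.85097266
 -1.101825  ]
```

Estimates:
- **Shaker:** origin (0.5115, −0.012), yaw about 0.02 rad.
- **Tag:** tab at (0.4657, 0.3714), yaw about −0.235 rad, rear leg toward +x.
- **Yellow band:** y about −0.043 in the world frame.

Now I'll grasp the tag.

```bash
cat >> h.py <<'E'
def rv(a):
    y=np.array([np.cos(a),np.sin(a),0]); z=np.array([0,0,-1.]); x=np.cross(y,z)
    return cv2.Rodrigues(np.c_[x,y,z])[0].ravel()
O=np.array([.5115,-.012]); YAW=.02
def S(x,y,z):
    c,s=np.cos(YAW),np.sin(YAW); return np.array([O[0]+c*x-s*y,O[1]+s*x+c*y,z])
def st(m=''): print(m,'t',round(robot.current_clock(),2),'p',np.round(robot.current_eef_pos(),4),'F',np.round(robot.current_wrist_force(),2),'op',round(robot.current_opening(),4))
E
python3 - <<'E'
from h import *
a=rv(-.235)
robot.move_pose([.4657,.3714,.24],a); st()
robot.grip(.055)
print(robot.move_l([.4657,.3714,.131],a,feed=.1,guard=8)); st()
robot.grip(.0,20); st('grip')
robot.move_l([.4657,.3714,.32],a,feed=.15); st('lift')
grab('scene','c'); grab('top','c')
E
```

```text
t 1.61 p [0.4647 0.373  0.2398] F [-0.26  0.58  0.11] op 0.0877
False
 t 3.54 p [0.4662 0.3717 0.1317] F [-0.17 -0.05  0.22] op 0.0551
grip t 4.28 p [0.4657 0.3714 0.131 ] F [-0.09  0.4  -0.66] op 0.0119
lift t 5.68 p [0.4653 0.3711 0.319 ] F [-0.37 -0.2  -1.54] op 0.0118
```

```bash
python3 - <<'E'
from h import *
im,d=load('scene','c'); a=cv2.resize(im[30:200,180:360],(635,600),interpolation=cv2.INTER_CUBIC)
cv2.imwrite('pics/c1.png',cv2.convertScaleAbs(a,alpha=1.5)[:,:,::-1])
E
```

```text
(no output)
```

View pics/c1.png

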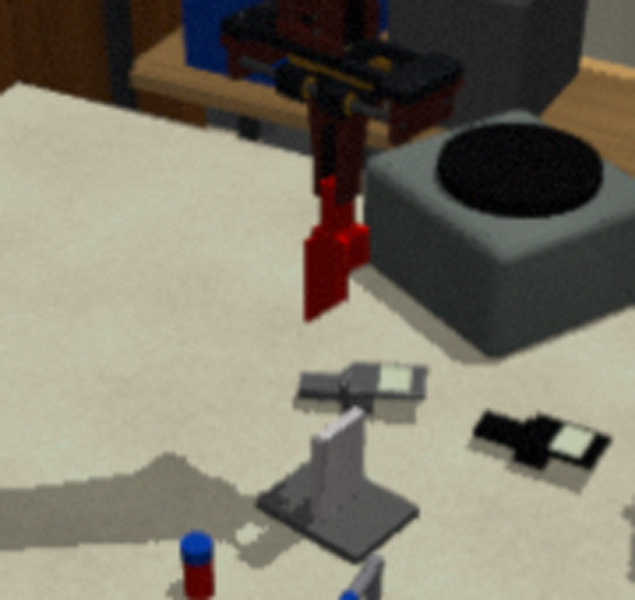

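The tag is held upright at crop (335,250), clear of the stand. Next I'll go above the blue band and check how the tag sits relative to the rail.

```bash
python3 - <<'E'
from h import *
a=rv(YAW); b=S(.1,.105,.318); print(b)
robot.move_l(b,a,feed=.2); st()
robot.move_l(S(.1,.105,.295),a,feed=.1); robot.wait(.2); st()
for n in('scene','top'):
    im,d=grab(n,'d'); vv,uu=np.mgrid[0:420,0:560]
    P=withd(n,np.c_[uu.ravel(),vv.ravel()],d.ravel()).reshape(420,560,3)
    hsv=cv2.cvtColor(im,cv2.COLOR_RGB2HSV)
    red=((hsv[...,0]<6)|(hsv[...,0]>172))&(hsv[...,1]>150)&(hsv[...,2]>40)&(abs(P[...,0]-.61)<.06)&(abs(P[...,1]-.095)<.06)&(P[...,2]>.17)&(P[...,2]<.29)
    Q=P[red]
    if len(Q)<10: continue
    L=(Q[:,:2]-O)@np.array([[np.cos(YAW),-np.sin(YAW)],[np.sin(YAW),np.cos(YAW)]])
    print(n,len(Q),'shaker x pct',np.percentile(L[:,0],[1,5,50,95,99]).round(4),'y',np.percentile(L[:,1],[1,50,99]).round(4),'z',np.percentile(Q[:,2],[1,99]).round(4))
im,d=load('scene','d'); a=cv2.resize(im[90:240,200:360],(640,600),interpolation=cv2.INTER_CUBIC)
cv2.imwrite('pics/d1.png',cv2.convertScaleAbs(a,alpha=1.5)[:,:,::-1])
E
```

```text
[0.60938014 0.09497887 0.318     ]
 t 7.49 p [0.6091 0.0961 0.3179] F [-0.42  0.14 -1.26] op 0.012
 t 8.07 p [0.6097 0.0951 0.2956] F [-0.31  0.34  0.18] op 0.0118
scene 420 shaker x pct [0.0886 0.0899 0.094  0.1208 0.1213] y [0.0812 0.0965 0.1243] z [0.1957 0.2885]
```

View pics/d1.png

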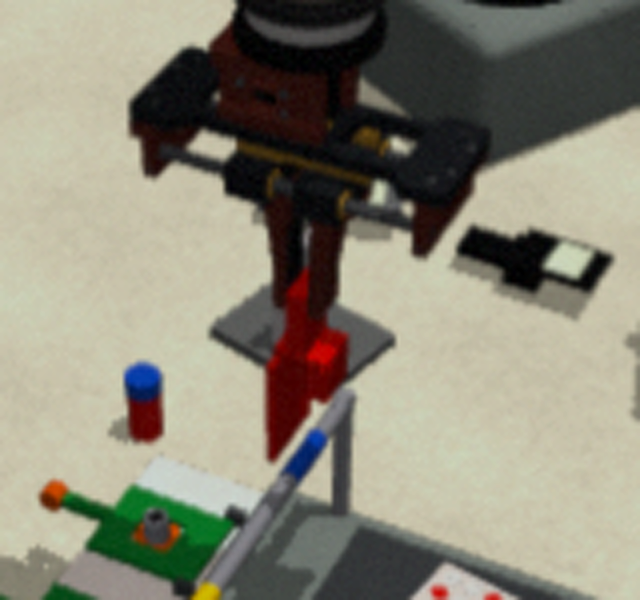

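The tag hangs above the blue band. In the scene view its channel centre is at shaker x of about 0.100 and the rail axis at about 0.099, so it lines up within the clearance. I'll lower it with a force guard.

```bash
python3 - <<'E'
from h import *
a=rv(YAW)
g=robot.move_l(S(.0995,.105,.225),a,feed=.05,guard=5); st(g)
if not g:
    g=robot.move_l(S(.0995,.105,.208),a,feed=.02,guard=4); st(g)
robot.wait(.2); st()
im,d=grab('scene','e'); grab('top','e'); a=cv2.resize(im[90:240,200:360],(640,600),interpolation=cv2.INTER_CUBIC)
cv2.imwrite('pics/e1.png',cv2.convertScaleAbs(a,alpha=1.5)[:,:,::-1])
E
```

```text
False t 9.72 p [0.6091 0.095  0.2253] F [ 0.11  0.87 -1.37] op 0.0118
True t 10.38 p [0.6089 0.095  0.2119] F [-1.08 -0.44  4.03] op 0.0121
 t 10.57 p [0.6089 0.095  0.2118] F [-0.61  0.67  6.65] op 0.0116
```

View pics/e1.png

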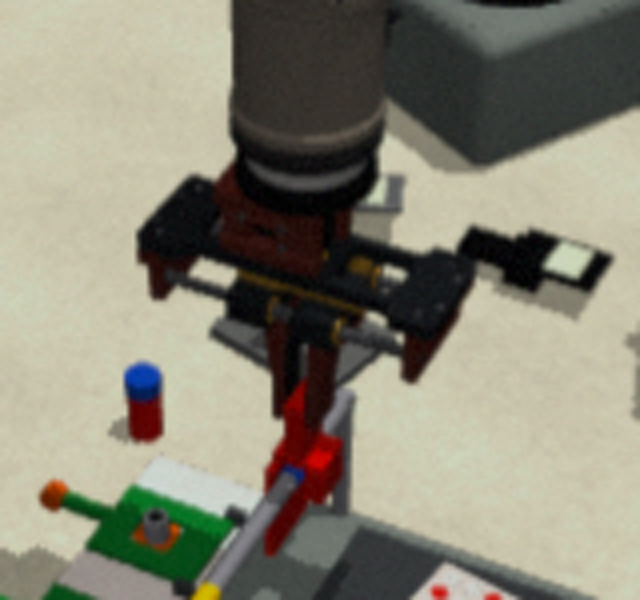

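It's hooked on the rail at the blue band: contact came at TCP z 0.2118, which puts the tag origin at about 0.181. Now I'll slide it to yellow.

```bash
python3 - <<'E'
from h import *
a=rv(YAW)
robot.move_l(S(.0995,.105,.2125),a,feed=.02)
st()
for y in(.07,.035,0,-.033):
    g=robot.move_l(S(.0995,y,.2125),a,feed=.06,guard=12); st(g)
    if g: break
robot.wait(.2); st()
for n in('scene','top'):
    im,d=grab(n,'f'); vv,uu=np.mgrid[0:420,0:560]
    P=withd(n,np.c_[uu.ravel(),vv.ravel()],d.ravel()).reshape(420,560,3)
    hsv=cv2.cvtColor(im,cv2.COLOR_RGB2HSV)
    red=((hsv[...,0]<6)|(hsv[...,0]>172))&(hsv[...,1]>150)&(hsv[...,2]>40)&(abs(P[...,0]-.61)<.05)&(abs(P[...,1]+.043)<.06)&(P[...,2]>.1)&(P[...,2]<.29)
    Q=P[red]
    if len(Q)<10: continue
    lg=Q[(Q[:,2]<.15)]; tb=Q[(Q[:,2]>.157)&(Q[:,2]<.187)&(Q[:,0]>.62)]
    for q in(lg,tb):
        if len(q): print(n,len(q),np.percentile(q,[3,97],axis=0).round(4).tolist())
im,d=load('scene','f'); a=cv2.resize(im[130:280,170:330],(640,600),interpolation=cv2.INTER_CUBIC)
cv2.imwrite('pics/f1.png',cv2.convertScaleAbs(a,alpha=1.5)[:,:,::-1])
E
```

```text
t 10.93 p [0.6086 0.095  0.212 ] F [ 0.97  0.21 -2.13] op 0.0118
False t 11.66 p [0.6096 0.0602 0.2125] F [-0.28 -0.16 -1.38] op 0.0123
False t 12.39 p [0.6103 0.0252 0.2125] F [ 1.21 -0.75 -0.36] op 0.0118
False t 13.12 p [ 0.611  -0.0098  0.2125] F [ 0.21 -0.32 -1.01] op 0.0119
False t 13.82 p [ 0.6116 -0.0429  0.2124] F [ 0.05  0.54 -0.28] op 0.0119
 t 14.03 p [ 0.6117 -0.0425  0.2124] F [-0.08 -0.71 -1.04] op 0.0116
scene 81 [[0.5996, -0.065, 0.1093], [0.6049, -0.029, 0.1372]]
scene 100 [[0.6215, -0.0556, 0.1608], [0.6327, -0.0295, 0.1869]]
```

View pics/f1.png

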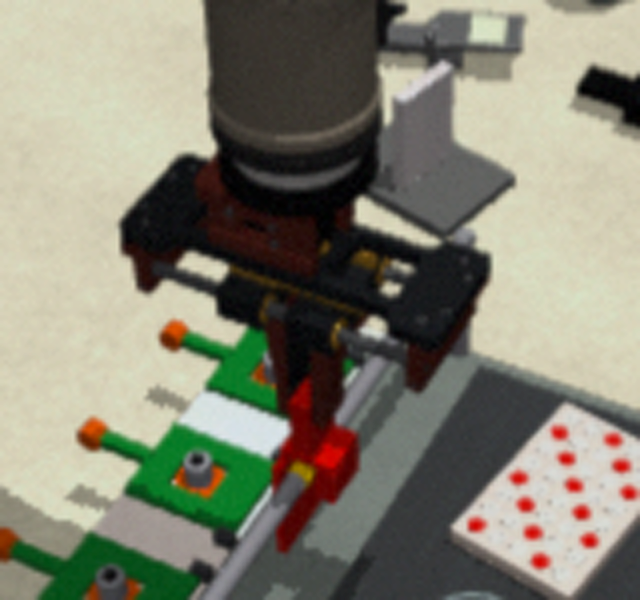

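The tag sits over the yellow band, with its rear-leg centre at y of about −0.0425 against −0.043 for the band. I'll lower it slightly, release, and rise.

```bash
python3 - <<'E'
from h import *
a=rv(YAW)
robot.move_l(S(.0995,-.033,.2116),a,feed=.02)
robot.grip(.045); robot.wait(.3); st()
robot.move_l(S(.0995,-.033,.33),a,feed=.2); st()
robot.move_pose(S(-.03,.0,.26),rv(YAW+np.pi/2)); robot.wait(.1); st()
for n in('scene','top'):
    im,d=grab(n,'g'); vv,uu=np.mgrid[0:420,0:560]
    P=withd(n,np.c_[uu.ravel(),vv.ravel()],d.ravel()).reshape(420,560,3)
    hsv=cv2.cvtColor(im,cv2.COLOR_RGB2HSV)
    red=((hsv[...,0]<6)|(hsv[...,0]>172))&(hsv[...,1]>150)&(hsv[...,2]>40)&(abs(P[...,0]-.61)<.05)&(abs(P[...,1]+.043)<.06)&(P[...,2]>.1)&(P[...,2]<.29)
    Q=P[red]; q=Q[(Q[:,2]>.195)]
    if len(q): print(n,'tab',len(q),q.mean(0).round(4),np.percentile(q,[3,97],axis=0).round(4).tolist())
im,d=load('scene','g'); a=cv2.resize(im[150:310,140:300],(600,600),interpolation=cv2.INTER_CUBIC)
cv2.imwrite('pics/g1.png',cv2.convertScaleAbs(a,alpha=1.5)[:,:,::-1])
E
```

```text
t 15.37 p [ 0.6116 -0.043   0.2116] F [ 0.15 -0.31  0.03] op 0.0452
 t 16.11 p [ 0.611  -0.0428  0.3288] F [ 0.68  0.07 -0.88] op 0.045
 t 17.45 p [ 0.4819 -0.0127  0.2599] F [ 0.28 -0.62  0.24] op 0.045
scene tab 160 [ 0.6131 -0.0452  0.2166] [[0.6056, -0.0561, 0.1965], [0.6171, -0.0297, 0.2307]]
top tab 18 [ 0.611  -0.0403  0.2272] [[0.6085, -0.0554, 0.2244], [0.6128, -0.028, 0.231]]
```

View pics/g1.png

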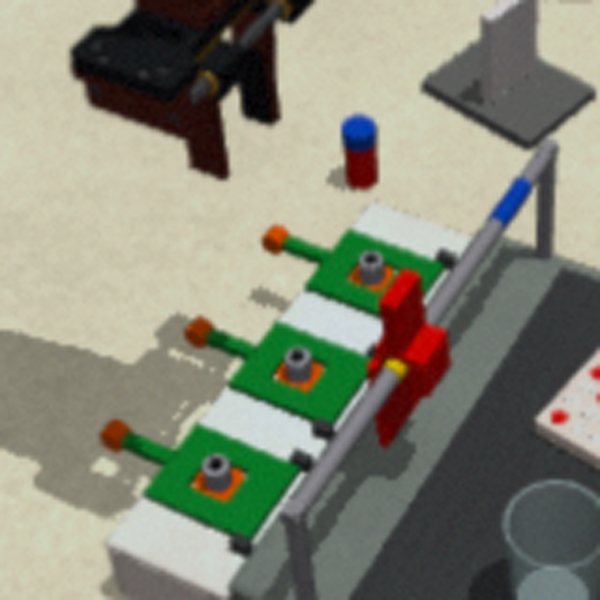

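View pics/g_top.png

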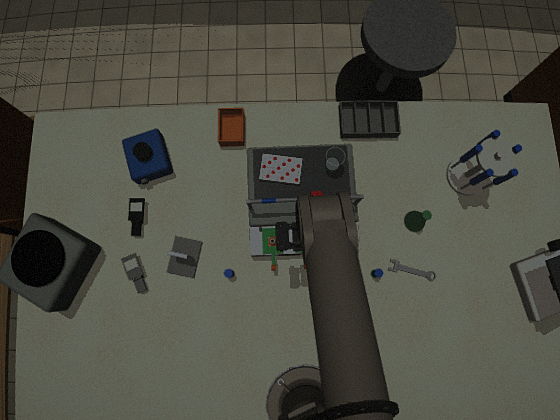

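The tag hangs free and level at the yellow band: crop (405,350), tab at (0.612, −0.043). Next I'll tap the bolts with closed fingers.

```bash
python3 - <<'E'
from h import *
a=rv(YAW+np.pi/2)
robot.grip(0)
for k,y in((2,0),(1,.1),(3,-.1)):
    robot.move_l(S(-.005,y,.125),a,feed=.2)
    g=robot.move_l(S(-.005,y,.110),a,feed=.08,guard=10); st(f'bolt{k} pre {g}')
    g=robot.move_l(S(-.005,y,.088),a,feed=.02,guard=12); st(f'bolt{k} {g}')
    z=robot.current_eef_pos()[2]
    robot.move_l(S(-.005,y,.125),a,feed=.15)
    if z<.0965: print('LOOSE',k); break
robot.move_l(S(-.03,y,.2),a,feed=.2)
im,d=grab('scene','i'); a=cv2.resize(im[180:310,140:300],(740,600),interpolation=cv2.INTER_CUBIC)
cv2.imwrite('pics/i1.png',cv2.convertScaleAbs(a,alpha=1.5)[:,:,::-1])
E
```

```text
bolt2 pre False t 19.52 p [ 0.5065 -0.0121  0.1104] F [-0.01  0.64  0.49] op 0.0004
bolt2 False t 20.77 p [ 0.5066 -0.0121  0.0881] F [ 0.9  -0.99  0.15] op 0.0004
LOOSE 2
```

View pics/i1.png

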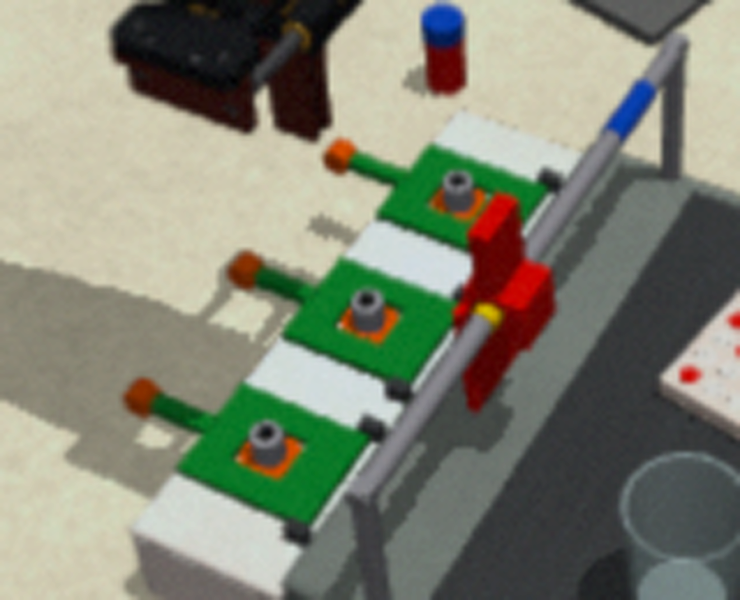

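The arm reached z 0.088 with almost no force, and the bolt still looks proud. So "LOOSE" here is false, and either the tip position or the bolt location is off. I'll measure the bolt tops.

```bash
python3 - <<'E'
from h import *
for n,tag in(('scene','g'),('scene','i'),('top','a')):
    im,d=load(n,tag); vv,uu=np.mgrid[0:420,0:560]
    P=withd(n,np.c_[uu.ravel(),vv.ravel()],d.ravel()).reshape(420,560,3)
    for k,y in((1,.1),(2,0),(3,-.1)):
        c=S(-.005,y,0)
        m=(d>0)&(abs(P[...,0]-c[0])<.025)&(abs(P[...,1]-c[1])<.025)&(P[...,2]>.0715)&(P[...,2]<.1)
        q=P[m]; t=q[q[:,2]>.0775]
        print(n,tag,k,c[:2].round(4),len(q),len(t),'mean',q.mean(0).round(4),'top',t.mean(0).round(4) if len(t) else None,'z95',np.percentile(q[:,2],[50,90,98]).round(4))
        # window of picture at projected expected top
        print('   proj', proj(n,S(-.005,y,.08)).round(1), proj(n,S(-.005,y,.074)).round(1))
E
```

```text
scene g 1 [0.5045 0.0879] 39 28 mean [0.5058 0.0879 0.0784] top [0.5053 0.0882 0.0804] z95 [0.0789 0.0823 0.0839]
   proj [[238.1 219.3]] [[238.2 220.8]]
scene g 2 [ 0.5065 -0.0121] 45 32 mean [ 0.5084 -0.0127  0.0787] top [ 0.5079 -0.0115  0.0803] z95 [0.0792 0.0817 0.0835]
   proj [[218.4 245.1]] [[218.6 246.7]]
scene g 3 [ 0.5085 -0.1121] 48 35 mean [ 0.5099 -0.1117  0.0787] top [ 0.5094 -0.1108  0.0798] z95 [0.0791 0.0814 0.0821]
   proj [[196.5 274. ]] [[196.8 275.5]]
scene i 1 [0.5045 0.0879] 38 29 mean [0.5065 0.0874 0.0791] top [0.506  0.0882 0.0806] z95 [0.0795 0.083  0.0834]
   proj [[238.1 219.3]] [[238.2 220.8]]
scene i 2 [ 0.5065 -0.0121] 41 30 mean [ 0.5079 -0.0121  0.0788] top [ 0.5077 -0.0109  0.0802] z95 [0.0794 0.082  0.0826]
   proj [[218.4 245.1]] [[218.6 246.7]]
scene i 3 [ 0.5085 -0.1121] 52 39 mean [ 0.5104 -0.1123  0.0788] top [ 0.5096 -0.1113  0.0803] z95 [0.0799 0.0818 0.0824]
   proj [[196.5 274. ]] [[196.8 275.5]]
top a 1 [0.5045 0.0879] 29 18 mean [0.5036 0.0882 0.078 ] top [0.5038 0.0872 0.08  ] z95 [0.0783 0.0813 0.0823]
   proj [[272.  240.2]] [[272.  240.4]]
top a 2 [ 0.5065 -0.0121] 28 24 mean [ 0.5051 -0.0114  0.0791] top [ 0.5053 -0.0115  0.0796] z95 [0.0794 0.0813 0.0824]
   proj [[304.7 238.7]] [[304.6 239. ]]
top a 3 [ 0.5085 -0.1121] 30 24 mean [ 0.5074 -0.111   0.0791] top [ 0.5068 -0.1112  0.0805] z95 [0.0799 0.0826 0.0837]
   proj [[337.3 237.2]] [[337.  237.5]]
```

```bash
python3 - <<'E'
from h import *
st(); print(np.round(robot.current_eef_rot(),3))
p=np.array(robot.current_eef_pos())
for dz in(0,-.019,-.03): print(dz,proj('scene',p+[0,0,dz]))
im,d=load('scene','i'); a=im[120:260,140:280].copy()
a=cv2.resize(a,(600,600),interpolation=cv2.INTER_CUBIC)
for dz in(0,-.019):
    u=((proj('scene',p+[0,0,dz])[0]-[140,120])*600/140).astype(int); cv2.circle(a,tuple(map(int,u)),5,(0,255,255),1)
cv2.imwrite('pics/j1.png',cv2.convertScaleAbs(a,alpha=2)[:,:,::-1])
E
```

```text
t 21.77 p [ 0.4809 -0.0125  0.1986] F [-0.73 -0.72  0.33] op 0.0005
[ 0.032 -3.139  0.   ]
0 [[204.8827937  208.27815273]]
-0.019 [[205.71026644 213.98099842]]
-0.03 [[206.18030331 217.21540892]]
```

View pics/j1.png

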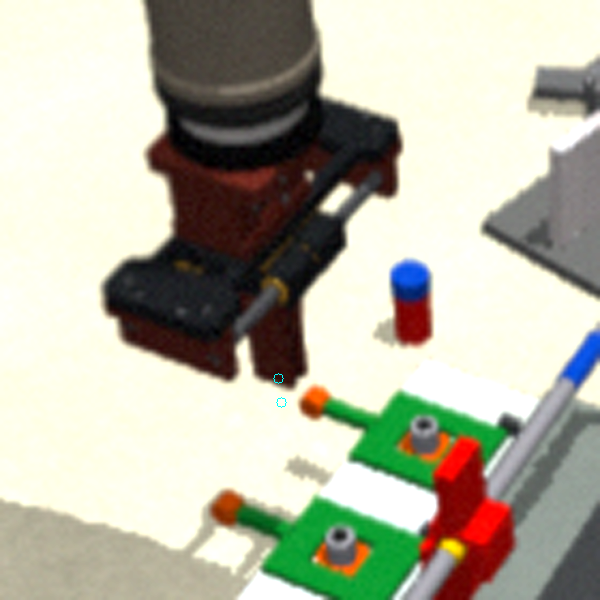

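The bolts are where I expected, and none has sunk. In the picture the fingertips end near the projected TCP at crop (278,380), not 19 mm beyond it. So the fingers never touched the bolt. I'll tap again, lower and guarded.

```bash
python3 - <<'E'
from h import *
a=rv(YAW+np.pi/2)
res={}
for k,y in((2,0),):
    robot.move_l(S(-.005,y,.11),a,feed=.2)
    robot.move_l(S(-.005,y,.088),a,feed=.08,guard=10)
    g=False
    z=.088
    while z>.0705 and not g:
        z-=.002; g=robot.move_l(S(-.005,y,z),a,feed=.02,guard=12); st(f'bolt{k} {g}')
    robot.wait(.1); st('hold')
    res[k]=robot.current_eef_pos()[2]
im,d=grab('scene','k'); a=cv2.resize(im[150:290,130:270],(600,600),interpolation=cv2.INTER_CUBIC)
cv2.imwrite('pics/k1.png',cv2.convertScaleAbs(a,alpha=1.8)[:,:,::-1])
E
```

```text
bolt2 False t 23.06 p [ 0.5067 -0.0121  0.0863] F [ 0.21 -0.59  0.31] op 0.0007
bolt2 False t 23.31 p [ 0.5065 -0.0121  0.084 ] F [-0.95  0.57 -0.25] op 0.0005
bolt2 False t 23.56 p [ 0.5064 -0.0121  0.0818] F [ 0.02 -0.45 -0.63] op 0.0005
bolt2 False t 23.81 p [ 0.5064 -0.0121  0.0799] F [ 0.04 -0.12  1.07] op 0.0002
bolt2 False t 24.06 p [ 0.5067 -0.0121  0.078 ] F [-0.86 -0.4   0.  ] op 0.0004
bolt2 False t 24.31 p [ 0.507  -0.0121  0.0777] F [-5.45 -0.71 20.27] op 0.0005
bolt2 False t 24.56 p [ 0.5072 -0.0121  0.0774] F [-12.42   0.51  41.26] op 0.0003
bolt2 False t 24.81 p [ 0.5075 -0.0121  0.0771] F [-18.15   0.61  62.81] op 0.0002
bolt2 False t 25.06 p [ 0.5077 -0.0121  0.0768] F [-24.56   0.22  83.48] op 0.0006
hold t 25.16 p [ 0.5077 -0.0121  0.0768] F [-25.28   0.95  81.51] op 0.0004
```

View pics/k1.png

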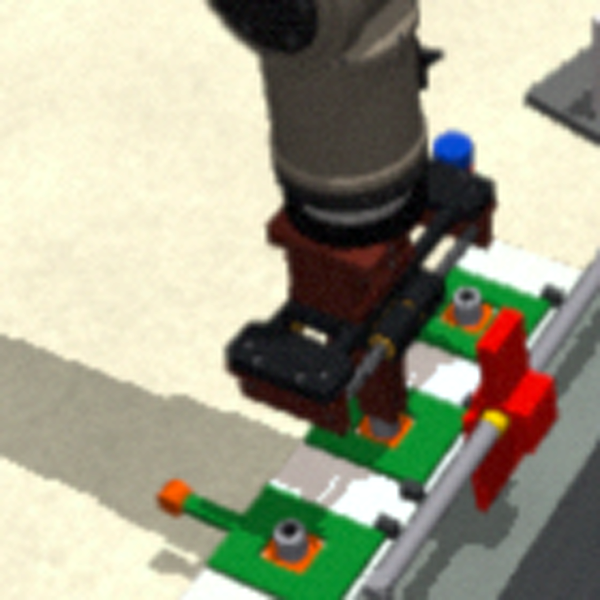

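My stepped guard re-zeroed itself at each step, so the push built up to about 82 N. I'm backing off at once and will use single guarded moves from here.

```bash
cat >> h.py <<'E'
def bolts(tag,n='scene'):
    im,d=load(n,tag); vv,uu=np.mgrid[0:420,0:560]
    P=withd(n,np.c_[uu.ravel(),vv.ravel()],d.ravel()).reshape(420,560,3)
    for k,y in((1,.1),(2,0),(3,-.1)):
        c=S(-.004,y,0)
        m=(d>0)&(np.hypot(P[...,0]-c[0],P[...,1]-c[1])<.016)&(P[...,2]>.0695)&(P[...,2]<.1)
        q=P[m]
        if len(q): print(n,k,len(q),'z',np.percentile(q[:,2],[50,75,90]).round(4))
E
python3 - <<'E'
from h import *
a=rv(YAW+np.pi/2)
robot.move_l(S(-.005,0,.12),a,feed=.15); st()
robot.move_l(S(-.06,0,.2),a,feed=.2); robot.wait(.1); st()
im,d=grab('scene','l'); bolts('i'); bolts('l'); a=cv2.resize(im[180:310,140:300],(740,600),interpolation=cv2.INTER_CUBIC)
cv2.imwrite('pics/l1.png',cv2.convertScaleAbs(a,alpha=1.5)[:,:,::-1])
E
```

```text
t 25.69 p [ 0.5063 -0.0119  0.1195] F [-0.63 -0.85 -0.36] op 0.0001
 t 26.43 p [ 0.4513 -0.0132  0.1987] F [-0.12 -0.12 -0.67] op 0.0006
scene 1 42 z [0.0792 0.0812 0.0829]
scene 2 45 z [0.079  0.0807 0.0819]
scene 3 55 z [0.0797 0.0807 0.0818]
scene 1 40 z [0.0787 0.0804 0.0818]
scene 2 48 z [0.0792 0.0802 0.0812]
scene 3 53 z [0.0788 0.0799 0.0815]
```

View pics/l1.png

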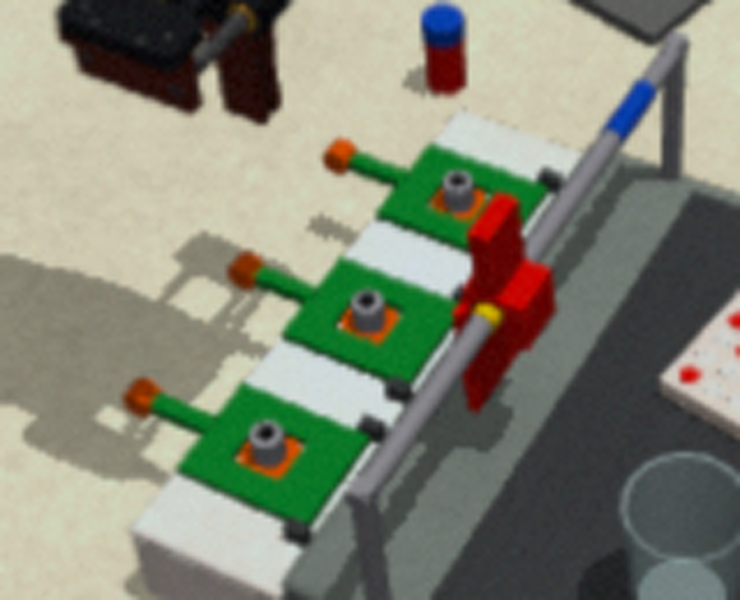

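Bolt 2 is sound: its top is still at 0.080. It stopped the fingers at TCP z of about 0.0778, so a loose bolt should stop them at about 0.072. Next are bolts 1 and 3, each with a single guarded stroke.

```bash
python3 - <<'E'
from h import *
a=rv(YAW+np.pi/2)
for k,y in((1,.1),(3,-.1)):
    robot.move_l(S(-.03,y,.14),a,feed=.25)
    robot.move_l(S(-.005,y,.10),a,feed=.15)
    robot.move_l(S(-.005,y,.084),a,feed=.08,guard=10)
    g=robot.move_l(S(-.005,y,.0695),a,feed=.02,guard=10); st(f'bolt{k} {g}'); z=robot.current_eef_pos()[2]
    robot.move_l(S(-.005,y,.12),a,feed=.15)
    if z<.0755: print('maybe loose',k); break
robot.move_l(S(-.07,y,.2),a,feed=.25); robot.wait(.1); st()
im,d=grab('scene','m'); bolts('m'); a=cv2.resize(im[180:310,140:300],(740,600),interpolation=cv2.INTER_CUBIC)
cv2.imwrite('pics/m1.png',cv2.convertScaleAbs(a,alpha=1.5)[:,:,::-1])
E
```

```text
bolt1 True t 28.52 p [0.5049 0.088  0.0724] F [-2.   -1.15  7.55] op 0.0006
maybe loose 1
 t 29.65 p [0.4395 0.0864 0.1985] F [ 0.24  0.31 -0.15] op 0.0006
scene 1 32 z [0.0742 0.0754 0.076 ]
scene 2 45 z [0.0786 0.0801 0.0807]
scene 3 54 z [0.079  0.0805 0.0812]
```

View pics/m1.png

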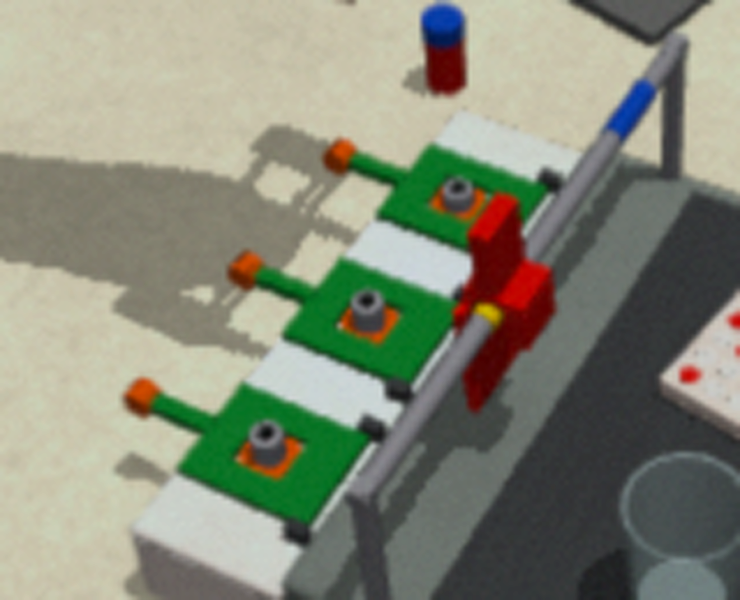

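Bolt 1 sank (top at 0.0745, versus 0.080 for the others), and the picture shows it lower at crop (457,193). Now I'll pinch the handle of cover 1 at crop (340,155) and lift along the hinge arc.

```bash
python3 - <<'E'
from h import *
a=rv(YAW+np.pi/2)
def H(t,off=-.007): return S(.035-.12*np.cos(t),.1,.063+.12*np.sin(t)+off)
print(all(robot.solve_ik(H(t),a) is not None for t in np.arange(0,1,.1)))
robot.grip(.04)
robot.move_l(H(0,.05),a,feed=.2)
g=robot.move_l(H(0),a,feed=.08,guard=8); st(g)
robot.grip(0,20); st('grip')
grab('scene','n0')
if .008<robot.current_opening()<.018:
    for t in(.1,.2,.25): robot.move_l(H(t),a,feed=.06)
    st('.25'); 
im,d=grab('scene','n'); a=cv2.resize(im[150:290,130:290],(685,600),interpolation=cv2.INTER_CUBIC)
cv2.imwrite('pics/n1.png',cv2.convertScaleAbs(a,alpha=1.5)[:,:,::-1])
E
```

```text
True
False t 31.93 p [0.4249 0.0864 0.0563] F [0.19 0.23 0.31] op 0.0401
grip t 32.46 p [0.4247 0.0868 0.0562] F [-1.39  1.81  2.1 ] op 0.0143
.25 t 33.46 p [0.4284 0.0868 0.0856] F [ 0.86  4.87 -1.71] op 0.0137
```

View pics/n1.png

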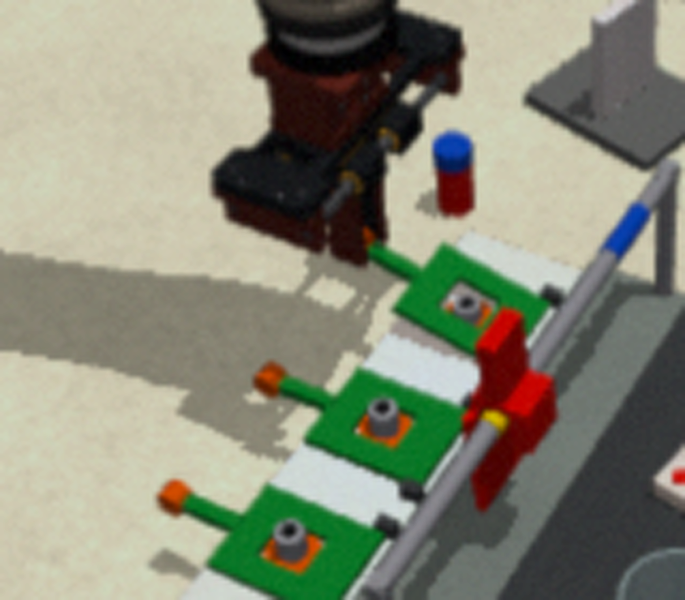

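The fingers hold the handle (opening 14 mm) and the right cover is rising. I'll continue up the arc.

```bash
python3 - <<'E'
from h import *
a=rv(YAW+np.pi/2)
def H(t,off=-.007): return S(.035-.12*np.cos(t),.1,.063+.12*np.sin(t)+off)
for t in np.arange(.35,1.0,.1): robot.move_l(H(t),a,feed=.07)
st()
robot.wait(.4); st()
for n in('scene','top'):
    im,d=grab(n,'o')
n='scene';im,d=load(n,'o'); vv,uu=np.mgrid[0:420,0:560]
P=withd(n,np.c_[uu.ravel(),vv.ravel()],d.ravel()).reshape(420,560,3)
hsv=cv2.cvtColor(im,cv2.COLOR_RGB2HSV)
gm=(hsv[...,0]>45)&(hsv[...,0]<85)&(hsv[...,1]>120)&(hsv[...,2]>30)&(d>0)
R=np.array([[np.cos(YAW),-np.sin(YAW)],[np.sin(YAW),np.cos(YAW)]])
L=(P[...,:2]-O)@R
for y in(.1,0,-.1):
    m=gm&(abs(L[...,1]-y)<.035)&(L[...,0]>-.1)&(L[...,0]<.04)
    if m.sum()>10: p=np.polyfit(L[m][:,0],P[m][:,2],1); print(y,m.sum(),'angle',-np.arctan(p[0]),'zmax',P[m][:,2].max())
red=((hsv[...,0]<6)|(hsv[...,0]>172))&(hsv[...,1]>150)&(hsv[...,2]>40)&(P[...,2]>.195)&(abs(P[...,1]+.043)<.04)&(abs(P[...,0]-.61)<.04)
print('tab',P[red].mean(0)); bolts('o')
a=cv2.resize(im[130:290,130:290],(600,600),interpolation=cv2.INTER_CUBIC)
cv2.imwrite('pics/o1.png',cv2.convertScaleAbs(a,alpha=1.5)[:,:,::-1])
E
```

```text
t 35.78 p [0.4741 0.0878 0.1531] F [-1.71  5.56 -0.16] op 0.0139
 t 36.18 p [0.474  0.0878 0.153 ] F [-0.49  5.55  0.87] op 0.014
0.1 375 angle 0.9226853375808614 zmax 0.15299937390414597
0 532 angle -4.528008601047264e-05 zmax 0.07800386428388273
-0.1 623 angle 0.0031553225774599816 zmax 0.07176981774678926
tab [ 0.61267931 -0.04530273  0.21735614]
scene 2 49 z [0.0785 0.0797 0.0809]
scene 3 56 z [0.0788 0.0806 0.0812]
```

View pics/o1.png

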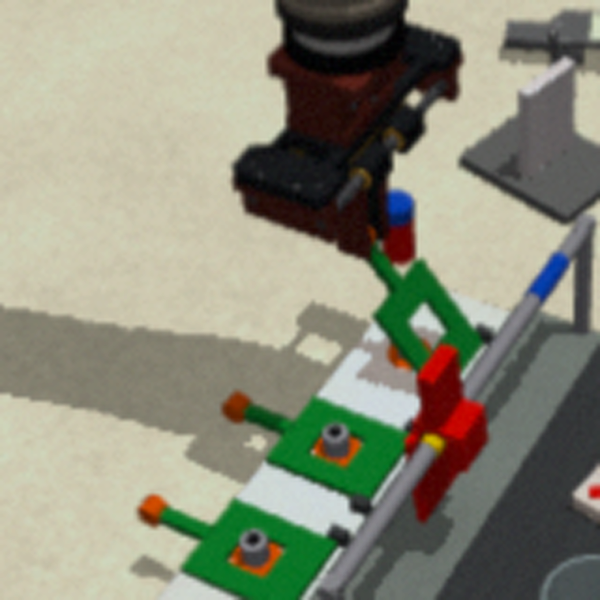

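Cover 1 is open about 0.92 rad (53°), steady and pinched at crop (370,245). Covers 2 and 3 are shut, and the tag still hangs on yellow. Handing in.

```bash
python3 - <<'E'
from h import *
st(); robot.finish_job()
E
```

```text
t 36.28 p [0.474  0.0878 0.153 ] F [-1.86  4.87  0.08] op 0.0137
the job is handed in; nothing more can be done
```

I handed the job in at 36.3 s of the 64 s allowed. The tag hangs on the yellow band, and the fingers are holding cover 1 open over the loose bolt.

**What I did**
- I took the tag off its stand, hooked it on the rail at the blue band, and slid it to the yellow band without lifting it off. Then I let go and moved clear.
- I tapped bolt 2, which was sound, then bolt 1, which sank about 5–6 mm. I did not tap bolt 3.
- I lifted cover 1 by its handle.

**Last checks before hand-in**
- **Tag:** the grip tab measured about (0.613, −0.045), against the band centre at about (0.612, −0.043), so it is well inside 14 mm.
- **Covers:** cover 1 measured about 0.92 rad (53°) and steady, with the fingers 14 mm apart on the handle. Covers 2 and 3 measured about 0 rad.
- **Bolts:** bolt 1's top measured 0.0745 m after the tap, against 0.080 m for the others. With the cover raised it was hidden from the camera, so I could not recheck it at the end.

**What went wrong or disagreed**
- My first tap on bolt 2 stopped short and my script wrongly called it loose. The closed fingertips turned out to end about 2 mm short of the TCP, where the description has them 19 mm ahead.
- On the second tap my force guard reset at each small step, so the fingers pushed on bolt 2 with about 83 N. That is under the 120 N wrist limit, and the pictures showed bolt 2 unmoved.
- I saw no bystander move in the pictures, but I did not measure their positions.

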